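# Clamp the blue specimen block with the sunken knob

### The arm

A 6-joint arm with a two-finger parallel gripper is mounted at the origin on the work surface. World frame = base frame: x ahead of the robot, y to its left, z up, the work surface at z = 0. Lengths are in m, angles in rad, forces in N, time in s.
With the tool pointing down it reaches from about 0.3 to 0.875 m from the base axis. Payload 6.4 kg.
Tool frame: the origin (TCP) lies between the finger pads; the fingertips stand 19 mm ahead of it and the grasp point (between the pads) is the TCP; z points along the fingers, y is the direction in which the jaws open and shut (so a half turn about z gives the same grasp; the last joint's range is limited). The gripper opens to 85 mm and grips with 20 to 120 N. Pads are 22 mm wide; open, the fingers measure 114 mm over their backs; the gripper's body (76 mm by 85 mm) begins 54 mm behind the grasp point. The pads swing forward as they close: fully open they stand 13 mm farther back than shut.
Start: joints at [1.062, 0.181, 1.607, -0, 1.354, -0.206], TCP at [0.171, 0.549, 0.25] pointing down, gripper open.
Joint ranges: [-2.99, 2.99], [-0.89, 2.07], [0.3, 2.58], [-1.14, 4.28], [0, 2.63], [-3.12, 3.12]. Speed limits (rad/s): [2.57, 2.57, 3.01, 3.14, 3.14, 3.14].

### API

Orientations are given as a unit quaternion [w, x, y, z].
In Python, from bench import * gives the robot as it stands.
- The arm moves only by the tool apply_moves, never from a script. Its argument "moves" is a list that holds one entry, the list of rows, each a list of 7 numbers: the shift along the tool's x, y, z in cm, then the turn, a rotation vector about the tool's x, y, z in rad, then the opening, from 0 (shut) to 1 (fully open). A call has 1 to 8 rows; each row is the pose to reach, as a shift and turn from the pose commanded when the call began, along the tool's axes at that moment; what a row does not reach only later rows make up. A row lasts 1/10 s, in which the tool goes at most 50 mm and 8.59 degrees, less where a joint would pass 70% of its speed; a pose out of reach is approached as far as the arm can. A call with a gripper value outside its range is refused whole. The fingers move at their own pace and stop on an object; the grip force is fixed at half the most. Time passes only in rows, so rows that repeat a pose let the fingers close. It gives the time, the measured TCP pose, the force and the opening at its end, in the units of the state.
- get_obs(): the state, without advancing time (a new reading comes with each control period).
- camera(name): name is "scene" or "top" or "wrist"; returns the picture (384x512x3 uint8, red, green, blue); there is no depth.
- get_calibration(name): a dict with "vertical_fov" (degrees; the focal length in pixels is half the picture's height over the tangent of half this angle, whatever the lens; pixels are square), "cx", "cy" (the principal point, pixels), "k1" (the pictures are not rectified: a ray, as slopes to the right and down, at radius r is drawn at 1 + k1 r^2 times it, then the intrinsics apply), "R" (3x3) and "t" (3): a world point X has camera coordinates R X + t. Camera axes: x right, y down, z forward; pixel columns grow to the right and rows downward; lengths in m; the calibration is good to about 2 mm. A picture is of the moment at which its call begins: read the wrist's pose just before it. get_calibration takes no time and is no camera call; for the wrist camera it gives the pose at the moment of the call.
- hand_in(): hands the job in, once; it reports no verdict.
The state is a dict: "time_s": time; "q": joint angles; "dq": joint speeds; "joint_efforts": joint torques, N m; "eef_pos": TCP position; "eef_rot": TCP orientation; "wrist_force": force on the tool from outside, world axes, zero at the start; "torque": the same for the moment, N m; "opening": opening from 0.0 (shut) to 1.0 (fully open).
Only numpy, scipy, OpenCV 4.12 (cv2) and the standard library are available. Lean on these libraries where they do the work, as an engineer would, in place of code of your own. Each camera call takes 0.05 s, during which the arm holds its last target. There are 200 camera calls.

### The job

Stand the blue-based specimen block upright in the middle of the specimen clamp's seat and let go of it, then turn the small orange knob down in the clamp's well clockwise until the spring jaw holds the block gently but firmly against the seat's back wall, with about 12 N. Never squeeze the specimen hard (24 N or more spoils it), and leave the other blocks and the things around undisturbed.

Things in the scene. Friction and masses are not known exactly. Their poses are not given: they have to be found in the camera images.
- blue_mid (a point): Centre (half-way up) of the loose specimen block to be clamped: upright, 34 (its x) by 30 (its y) by 40 high, about 90 g, pale wax colour with a deep blue base (lowest 12 mm) and a thin blue band near the top; z up. It stands on a flat mat 4 mm thick in a row with two like blocks, about 75 mm apart along y, so grip it across its x (34 mm).
- block_blue: The same blue-based block; origin at the centre of its underside.
- seat_spot (a point): Where the centre of the block's underside is to be set: on top of the clamp's seat; z up, axes parallel to the clamp's. The seat is a fixed dark steel floor 56 (x) by 54 (y), its top 10 above the bench. The block goes with its x along this x (half a turn makes no difference), its 30 mm between the back wall in -y and the open jaw in +y; the seat's x sides are open.
- seat: The same fixed seat; origin on the bench under the seat spot. Its aluminium back wall (60 wide, 12 thick, 40 high above the bench) stands on it at the -y side, set to a different distance each time, which is not measured: a block on the spot has 4 mm of play to the jaw in +y and 3 to 9 mm to the wall in -y, which the jaw must close before it grips.
- clamp: The fixed white clamp housing, 120 (x) by 210 (y, from -55 to +155) by 55 high; origin on the bench, under the knob's axis; z up. In its top is a round well, 68 across, 30 deep (floor 25 above the bench), the knob in its middle. The rubber-faced jaw (40 wide, 14 to 40 mm above the bench) comes out of its -y face and moves in -y.
- knob_grip (a point): On the orange knob's axis, 14 mm above the well's floor. The knob is an upright bar 24 long (this x, turns with it) by 14 thick (this y, to be gripped) by 24 high from the well's floor, top 6 below the housing's; white line at its +x end; at the start 0.6 rad anticlockwise from the clamp's x. 27 mm between its flat side and the well's wall: fingers go in only part open (20 to 30 mm).
- knob (a joint): Knob angle, rad: 0 at the start (jaw open), growing clockwise from above, stop at 1.65; moves the jaw 12 mm per rad. Stays where left: friction about 0.26 N m. The jaw first pushes the block to the wall (under 1.5 N); then its spring gives 3.75 N per mm: each further 0.1 rad adds 4.5 N of jaw force and 0.054 N m of turning torque. Turning back relaxes it.
- block_pink: The pink-based block, origin at the centre of its underside.
- block_teal: The teal-based block, origin at the centre of its underside.
- beaker: Open glass-like beaker, 70 across, 90 high, origin under its middle; leave alone.
- jar: Amber jar with black cap, 64 across, 85 high; leave alone.
- brush: Small brush lying on the bench, 170 long; leave alone.
- dish: White shallow dish, 90 across, 15 high; leave alone.
Things that resemble listed ones, but are neither listed nor needed, are in the scene too. What is shaped like the block_blue but black or green is not meant.

How it is judged:
On the way, in this order (a step that is already met when the one before it is completed fails the run):
1. the blue block stands upright in the middle of the seat, let go of, not yet clamped (x of blue_mid in the frame of seat_spot between -0.009 and 0.009 m and y of blue_mid in the frame of seat_spot between -0.012 and 0.006 m and z of blue_mid in the frame of seat_spot between 0.016 and 0.024 m and angle between blue_mid's own z axis and vertical below 0.1 rad and contact force between the fingers and block_blue below 0.1 N and value of joint knob below 0.3 rad), for 0.2 s.
2. the jaw, driven by the knob, bears on the block with more than 6 N (x of blue_mid in the frame of seat_spot between -0.009 and 0.009 m and y of blue_mid in the frame of seat_spot between -0.012 and 0.006 m and z of blue_mid in the frame of seat_spot between 0.016 and 0.024 m and angle between blue_mid's own z axis and vertical below 0.1 rad and contact force between clamp and block_blue above 6 N and value of joint knob above 0.4 rad), for 0.2 s.
At the end, for the whole second after the job is handed in: The blue block stands upright (within 0.1 rad) on the seat, its centre within 9 mm of the seat spot along the wall and, across, 12 mm towards the wall or 6 mm towards the jaw, at rest, held by the jaw with 6 to 18 N, and the knob let go of (all of step 2 and contact force between clamp and block_blue below 18 N and linear speed of block_blue below 0.01 m/s and contact force between the fingers and clamp below 0.1 N); the robot touches nothing.
It fails at once if the jaw squeezes the blue block with 24 N or more (contact force between clamp and block_blue above 24 N).
It fails at once if another block or a thing standing around is moved by more than 20 mm or tipped (distance of any of block_pink, block_teal, beaker, jar, brush, dish from where it was at the start of the episode above 0.02 m or angle between any of block_pink, block_teal, beaker, jar, dish's own z axis and vertical above 0.4 rad).
It also fails if it takes over 64 s, if anything falls off the work surface, if the arm or the gripper's body presses on something with over 40 N, if the wrist force passes 120 N, or if a joint passes its speed limit or range.

## Working session

There is one attempt and no reset: what is moved stays moved. The work goes in short steps, Python scripts to look and compute and a tool call to move; the robot and the scene stay as the last step left them, time stands still between calls to the robot, and variables do not carry over. Pictures are saved under pics/ and viewed, about 8 in all and at most 12, crops included, and the job is handed in when it is done.

Besides the shell and the picture viewer there is one more tool, called after ">>>" as name([rows], argument=value, ...), one row to a line, values as JSON. apply_moves: Moves the arm, as the interface text tells. Its arguments: {"type":"object","properties":{"moves":{"type":"array","items":{"type":"array","items":{"type":"array","items":{"type":"number"}}}}},"required":["moves"]}

```bash
mkdir -p pics
cat > h.py <<'E'
from bench import *
import numpy as np, cv2
from scipy.spatial.transform import Rotation as Ro
def ray(cal,u,v):
    h=384; f=h/2/np.tan(np.radians(cal["vertical_fov"])/2)
    d=np.array([(u-cal["cx"])/f,(v-cal["cy"])/f]); s=d.copy()
    for _ in range(20): s=d/(1+cal["k1"]*(s@s))
    R=np.array(cal["R"]);t=np.array(cal["t"])
    return -R.T@t, R.T@np.array([s[0],s[1],1])
def onz(cal,u,v,z):
    o,d=ray(cal,u,v); return o+d*(z-o[2])/d[2]
def proj(cal,X):
    f=192/np.tan(np.radians(cal["vertical_fov"])/2)
    c=np.array(cal["R"])@np.array(X)+np.array(cal["t"]); s=c[:2]/c[2]; s=s*(1+cal["k1"]*(s@s))
    return f*s+[cal["cx"],cal["cy"]]
def save(im,n): cv2.imwrite("pics/"+n,im[...,::-1])
E
python3 - <<'E'
from h import *
o=get_obs(); print({k:np.round(v,3) for k,v in o.items()})
for n in("top","scene","wrist"):
    c=get_calibration(n); im=camera(n); np.save(n+"0.npy",im); print(n,c["vertical_fov"],c["k1"],-np.array(c["R"]).T@c["t"])
    save(im if n!="top" else cv2.resize(im,(800,600)),n+"0.png")
a=np.load("scene0.npy");b=np.load("wrist0.npy")
E
```

```text
{'time_s': np.float64(0.0), 'q': array([ 1.062,  0.182,  1.608, -0.   ,  1.354, -0.206]), 'dq': array([-0.   , -0.003,  0.   , -0.001, -0.001, -0.002]), 'joint_efforts': array([-4.0000e-03, -4.4488e+01, -3.5133e+01, -1.0000e-03,  9.0000e-03,
        0.0000e+00]), 'eef_pos': array([0.171, 0.548, 0.249]), 'eef_rot': array([-0.   ,  0.151,  0.989, -0.001]), 'wrist_force': array([-0.272, -0.151,  0.644]), 'torque': array([-0.021,  0.004,  0.023]), 'opening': np.float64(0.998)}
top 45.2349991755457 -0.07511291209078112 [0.45706592 0.00160039 1.43169316]
scene 52.04505977989544 -0.1190939443138004 [ 1.30693812 -0.65506278  0.69991113]
wrist 61.334986841420076 0.02361940006477541 [0.1089361  0.56845115 0.37195442]
```

View pics/top0.png

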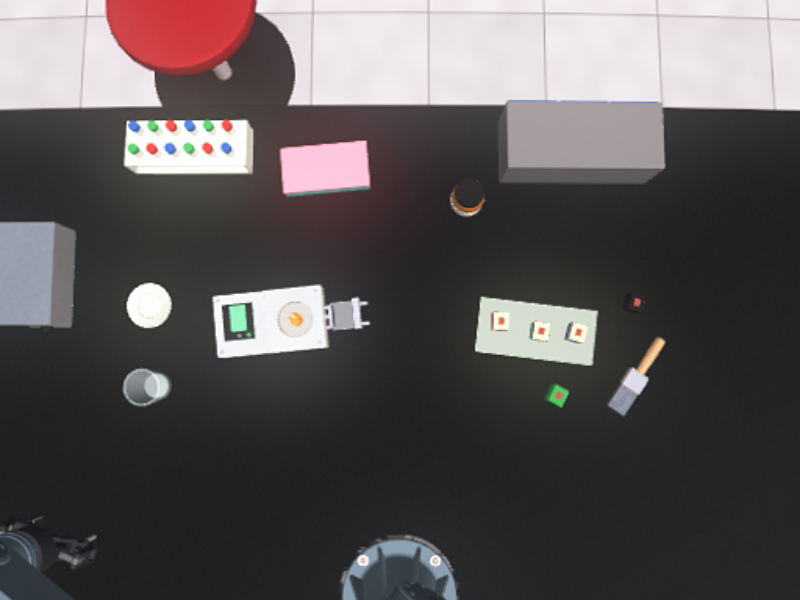

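View pics/scene0.png

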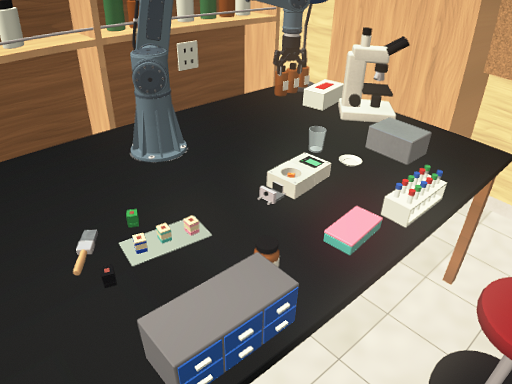

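Run:
```python
from h import *
t=np.load("top0.npy");s=np.load("scene0.npy")
a=cv2.resize(t[185:240,300:390],(400,244),interpolation=cv2.INTER_CUBIC)
b=cv2.resize(s[205:265,110:220],(400,244)[:2],interpolation=cv2.INTER_CUBIC)
c=cv2.resize(t[178:234,130:242],(800,400),interpolation=cv2.INTER_CUBIC)
save(np.vstack([np.hstack([a,b[:244]]),c])[:600],"crop1.png")
```

```text
(no output)
```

View pics/crop1.png

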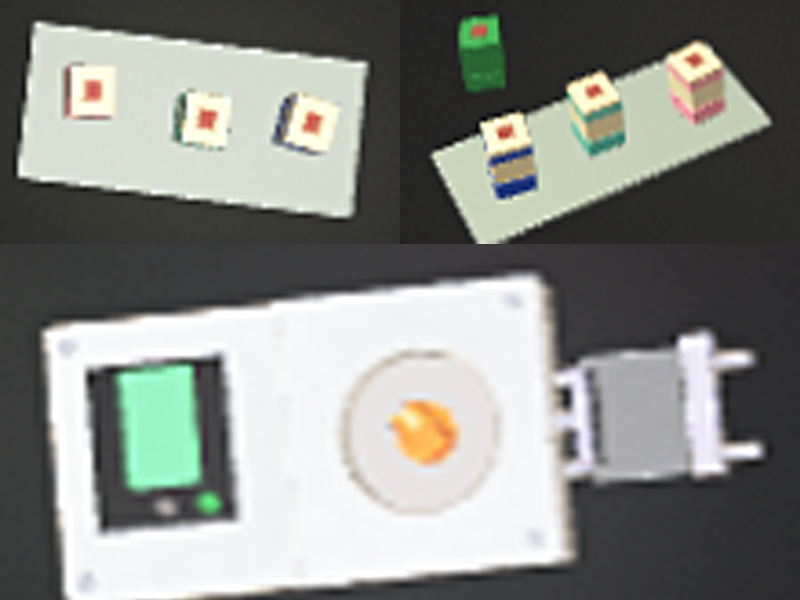

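Pale blocks in the top view (800-scale): pink (501,321), teal (541,330), blue (578,333); decoys: green (558,396), black (637,302). I choose blue, because the scene crop shows the deep blue base at the −y end of the row. The clamp's seat is at about (347,314), and the knob at about (296,319).

Run:
```python
from h import *
t=np.load("top0.npy"); c=get_calibration("top"); hsv=cv2.cvtColor(t,cv2.COLOR_RGB2HSV)
def rect(mask,z,name):
    cs,_=cv2.findContours(mask.astype(np.uint8),cv2.RETR_EXTERNAL,cv2.CHAIN_APPROX_NONE)
    for k in cs:
        if cv2.contourArea(k)<40: continue
        P=np.array([onz(c,*p[0],z)[:2]for p in k]).astype(np.float32)
        (m,wh,a)=cv2.minAreaRect(P*1000); b=k[:,0].mean(0); print(name,np.round(b),np.round(m,1),np.round(wh,1),round(a,1))
m=np.zeros(t.shape[:2],bool); m[185:240,300:390]=1
# top faces: bright, plus red centre
w=(t[...,0]>225)&m; w|=m&(hsv[...,1]>140)&((hsv[...,0]<8)|(hsv[...,0]>172)); rect(w,.044,"blk")
m[:]=0; m[170:240,125:214]=1; rect((t.min(2)>190)&m,.055,"clamp")
m[:]=0; m[180:230,180:200]=1; rect((hsv[...,1]>110)&(hsv[...,0]<25)&m,.049,"knob")
rect((t.min(2)>150)&(t[...,0]<222)&(np.indices(t.shape[:2])[1]>302)&(np.indices(t.shape[:2])[1]<386)&(np.indices(t.shape[:2])[0]>185)&(np.indices(t.shape[:2])[0]<238),.004,"mat")
```

```text
blk [370. 212.] [ 510.7 -346.5] [29.2 32.9] 73.0
blk [346. 212.] [ 513.2 -273.8] [29.6 32.9] 81.1
blk [321. 205.] [ 532.8 -196.3] [27.3 36.1] 89.4
clamp [174. 205.] [530.6 242.9] [120.5 225. ] 6.1
mat [341. 212.] [ 514.6 -271.6] [235.2 109.6] 83.0
```

```bash
cat >> h.py <<'E'
def goto(x,y,z,yaw,label=""):
    "cm shift and rotvec in tool axes to put TCP at xyz, pointing down, tool y at yaw deg"
    o=get_obs(); q=np.array(o["eef_rot"]); R=Ro.from_quat(q[[1,2,3,0]]); p=np.array(o["eef_pos"])
    a=np.radians(yaw); Y=np.array([np.cos(a),np.sin(a),0]); Z=np.array([0,0,-1.]); T=Ro.from_matrix(np.c_[np.cross(Y,Z),Y,Z])
    print(label,"now",np.round(p,4),"shift cm",np.round(R.inv().apply(np.array([x,y,z])-p)*100,2),"rot",np.round((R.inv()*T).as_rotvec(),3),"t",round(float(o["time_s"]),2))
E
python3 - <<'E'
from h import *
c=get_calibration("top")
for n,u,v,z in[("seat",130+640/7.143,178+(415-244)/7.14,.01),("knob",130+422/7.143,178+(432-244)/7.14,.049),("well",130+420/7.143,178+(430-244)/7.14,.055)]:print(n,onz(c,u,v,z))
goto(.50,.10,.25,5)
goto(.50,.10,.25,72)
E
```

```text
seat [0.54331418 0.11089436 0.01      ]
knob [0.53351679 0.1998058  0.049     ]
well [0.53402292 0.19979901 0.055     ]
 now [0.1712 0.5485 0.2496] shift cm [-4.475e+01 -3.301e+01 -1.000e-02] rot [-1.000e-03  1.000e-03  1.181e+00] t 0.15
 now [0.1712 0.5485 0.2496] shift cm [-4.475e+01 -3.301e+01 -1.000e-02] rot [-0.001 -0.     0.011] t 0.15
```

>>> apply_moves([
  [[-44.0,-36.0,0,0,0,1.18,1],[-44.0,-36.0,0,0,0,1.18,1],[-44.0,-36.0,0,0,0,1.18,1],[-44.0,-36.0,0,0,0,1.18,1],[-44.0,-36.0,0,0,0,1.18,1],[-44.0,-36.0,0,0,0,1.18,1],[-44.0,-36.0,0,0,0,1.18,1],[-44.0,-36.0,0,0,0,1.18,1]],
])

```text
time_s: 0.95
eef_pos: [0.392, 0.2129, 0.2504]
eef_rot: [0.0, 0.677, 0.736, 0.0]
wrist_force: [0.9, 0.0, -0.8]
opening: 0.998
```

```bash
python3 -c "
from h import *
goto(.53,.09,.25,5)"
```

```text
now [0.392  0.2129 0.2504] shift cm [-13.39  12.75   0.04] rot [ 0.    -0.    -0.005] t 0.95
```

>>> apply_moves([
  [[-13.4,12.8,0,0,0,0,1],[-13.4,12.8,0,0,0,0,1],[-13.4,12.8,0,0,0,0,1],[-13.4,12.8,0,0,0,0,1],[-13.4,12.8,0,0,0,0,1],[-13.4,12.8,0,0,0,0,1]],
])

```text
time_s: 1.55
eef_pos: [0.5305, 0.0921, 0.2496]
eef_rot: [-0.001, 0.676, 0.737, -0.0]
wrist_force: [-0.5, 1.1, 0.4]
opening: 0.997
```

```bash
python3 -c "
from h import *
c=get_calibration('wrist'); im=camera('wrist'); np.save('w1.npy',im); np.save('w1c.npy',c,allow_pickle=True); save(cv2.resize(im,(800,600)),'w1.png')
print(ray(c,256,192)); goto(.53,.09,.25,5)"
```

```text
(array([0.52502293, 0.15745221, 0.37205887]), array([ 0.02970434, -0.26474695, -0.96393301]))
 now [0.5299 0.0928 0.2497] shift cm [-0.28 -0.02 -0.03] rot [-0.002 -0.001  0.   ] t 1.6
```

View pics/w1.png

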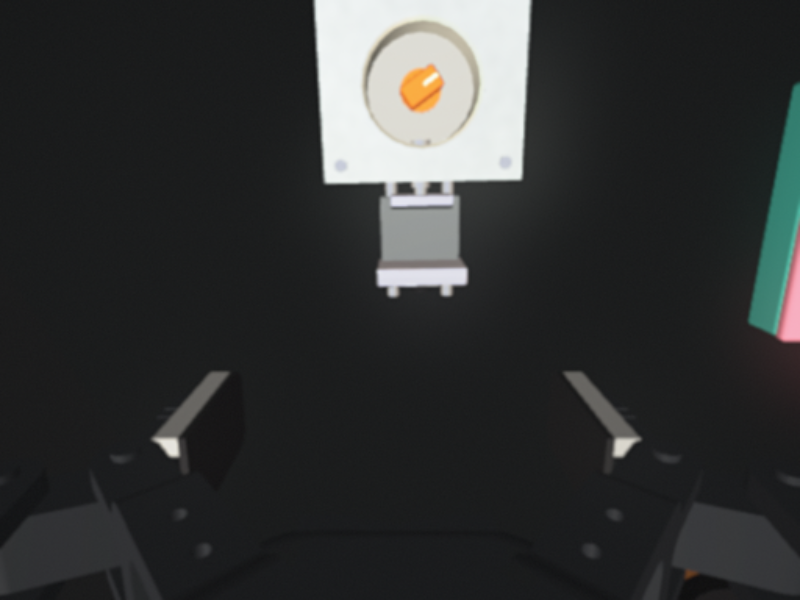

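The picture shows the housing's −y edge from (325,184) to (522,180), the well centred near (421,83), the jaw's front at row 207, the seat over columns 380 to 460, and the wall top over rows 268 to 286.

Run:
```python
from h import *
c=np.load('w1c.npy',allow_pickle=True).item(); k=512/800
P=lambda u,v,z:onz(c,u*k,v*k,z)[:2]
A=P(325,184,.055);B=P(522,180,.055);print("corners",A,B,np.linalg.norm(B-A))
x=(B-A)/np.linalg.norm(B-A); print("clamp yaw edge",np.degrees(np.arctan2(x[1],x[0])))
L=P(316,10,.055);Rr=P(530,10,.055)
print("side dirs",[np.degrees(np.arctan2(*(v[::-1])))-90 for v in(L-A,Rr-B)])
y=np.array([-x[1],x[0]]);K=(A+B)/2+.055*y; print("knob from edge",K)
print("well",P(421,83,.055),"knobtop",)
print("well proj",proj(c,[*K,.055])/k)
for n,p in dict(jawL=(391,207,.04),jawR=(453,206,.04),wallL=(378,268,.04),wallR=(466,267,.04),wbL=(380,261,.01),wbR=(460,260,.01),seatTL=(380,198,.01),seatTR=(459,197,.01)).items():
    q=P(*p); print(n,q.round(4),"in clamp",((q-K)@x*1000).round(1),((q-K)@y*1000).round(1))
im=np.load('w1.npy');h=cv2.cvtColor(im,cv2.COLOR_RGB2HSV)
m=((h[...,0]<25)&(h[...,1]>90)&(h[...,2]>150)).astype(np.uint8);m[100:]=0
cs=max(cv2.findContours(m,0,1)[0],key=cv2.contourArea);M=cv2.moments(cs);print("knob px",M['m10']/M['m00']/k,M['m01']/M['m00']/k,"proj axis .025/.049",proj(c,[*K,.025])/k,proj(c,[*K,.049])/k)
```

```text
corners [0.4825936 0.1397391] [0.60216708 0.15237402] 0.12023917013625596
clamp yaw edge 6.03186624855411
side dirs [np.float64(5.755201632551248), np.float64(6.121803039659412)]
knob from edge [0.53660086 0.20075206]
well [0.53540825 0.20167768] knobtop
well proj [422.88283476  84.90669082]
jawL [0.5239 0.1281] in clamp -20.2 -70.9
jawR [0.5639 0.1321] in clamp 19.9 -71.1
wallL [0.5186 0.0871] in clamp -29.8 -111.1
wallR [0.5772 0.0929] in clamp 29.0 -111.6
wbL [0.5191 0.0861] in clamp -29.5 -112.2
wbR [0.5769 0.0918] in clamp 28.7 -112.6
seatTL [0.5156 0.131 ] in clamp -28.2 -67.2
seatTR [0.5709 0.1364] in clamp 27.3 -67.6
knob px 420.2399605385329 89.2240212008666 proj axis .025/.049 [420.52827372  91.66691957] [422.37554244  86.36328979]
```

```bash
python3 -c "
from h import *
goto(.5107,-.3465,.2,-17)"
```

```text
now [0.5299 0.0928 0.2497] shift cm [-43.6   -5.76   4.95] rot [-0.002 -0.     0.384] t 1.6
```

>>> apply_moves([
  [[-43.6,-5.8,0,0,0,0.38,1],[-43.6,-5.8,0,0,0,0.38,1],[-43.6,-5.8,0,0,0,0.38,1],[-43.6,-5.8,0,0,0,0.38,1],[-43.6,-5.8,0,0,0,0.38,1],[-43.6,-5.8,0,0,0,0.38,1],[-43.6,-5.8,0,0,0,0.38,1],[-43.6,-5.8,0,0,0,0.38,1]],
])

```text
time_s: 2.4
eef_pos: [0.5128, -0.307, 0.2506]
eef_rot: [0.0, 0.802, 0.598, 0.0]
wrist_force: [1.5, 0.7, 1.4]
opening: 0.997
```

>>> apply_moves([
  [[0,0,0,0,0,0,1],[0,0,0,0,0,0,1]],
])

```text
time_s: 2.6
eef_pos: [0.5127, -0.3064, 0.25]
eef_rot: [-0.001, 0.803, 0.596, 0.0]
wrist_force: [0.6, 0.5, -0.3]
opening: 1.004
```

```bash
python3 -c "
from h import *
goto(.5107,-.3465,.2,-17)"
```

```text
now [ 0.5127 -0.3064  0.25  ] shift cm [-3.9   0.97  5.  ] rot [-0.001 -0.001  0.004] t 2.6
```

>>> apply_moves([
  [[-3.9,1.0,7,0,0,0,1],[-3.9,1.0,7,0,0,0,1],[-3.9,1.0,7,0,0,0,1],[-3.9,1.0,7,0,0,0,1]],
])

```text
time_s: 3.0
eef_pos: [0.5118, -0.345, 0.1805]
eef_rot: [-0.001, 0.802, 0.597, 0.0]
wrist_force: [-0.2, -0.1, 0.3]
opening: 1.001
```

```bash
python3 -c "
from h import *
c=get_calibration('wrist'); im=camera('wrist'); np.save('w2.npy',im); np.save('w2c.npy',c,allow_pickle=True); save(cv2.resize(im,(800,600)),'w2.png')
goto(.5107,-.3465,.032,-17)"
```

```text
now [ 0.5124 -0.3456  0.1817] shift cm [-0.13 -0.15 14.97] rot [0.001 0.    0.007] t 3.05
```

View pics/w2.png

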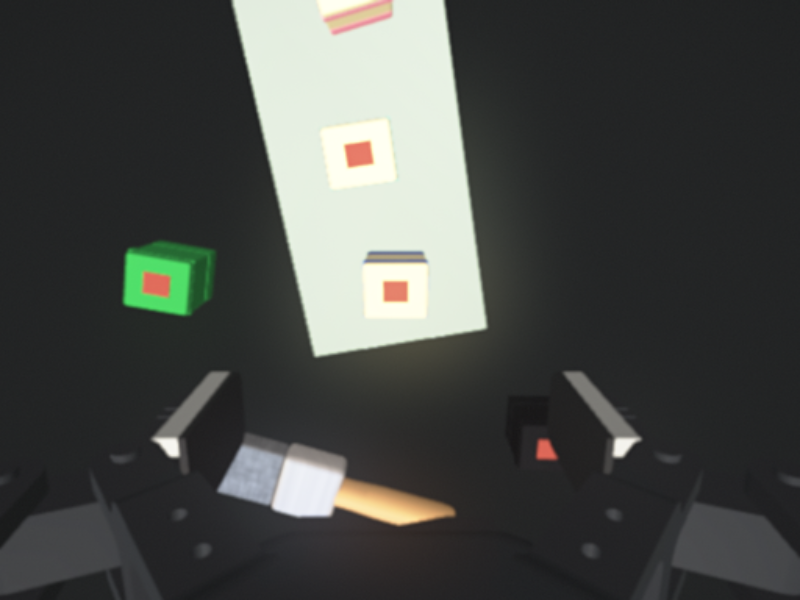

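The wrist view shows the blue block's top at (363–428, 262–318), well aligned with the tool, with the blue edges visible behind it. The black block is at about (545,445), so I'll check its clearance from the right finger.

Run:
```python
from h import *
c=np.load('w2c.npy',allow_pickle=True).item(); k=512/800
P=lambda u,v,z:onz(c,u*k,v*k,z)[:2]
Q=np.array([P(*p,.044) for p in((364,262.5),(428,262),(428.5,318),(362.5,318))]);m=Q.mean(0);print(m,np.diff(Q,axis=0),P(395.5,291.5,.044))
for a,b in((0,1),(3,2)):print(np.degrees(np.arctan2(*(Q[b]-Q[a])[::-1])))
goto(*m,.032,-17,"blue")
im=np.load('w2.npy')
for n,p in dict(black=(548,450),green=(157,285)).items():
  X=P(*p,.04);print(n,X); goto(*X,.04,-17)
```

```text
[ 0.51134094 -0.34561964] [[ 0.03199645 -0.00928454]
 [-0.00800289 -0.02946438]
 [-0.03390182  0.01012517]] [ 0.51106776 -0.34608716]
-16.181363011817243
-16.628860404979754
blue now [ 0.5124 -0.3456  0.1817] shift cm [-0.03 -0.11 14.97] rot [0.001 0.    0.007] t 3.05
black [ 0.56859302 -0.4639129 ]
 now [ 0.5124 -0.3456  0.1817] shift cm [-9.73  8.75 14.18] rot [0.001 0.    0.007] t 3.05
green [ 0.39009206 -0.30730671]
 now [ 0.5124 -0.3456  0.1817] shift cm [  0.17 -12.83  14.16] rot [0.001 0.    0.007] t 3.05
```

>>> apply_moves([
  [[0,-0.1,4,0,0,0,1],[0,-0.1,8,0,0,0,1],[0,-0.1,11,0,0,0,1],[0,-0.1,13,0,0,0,1],[0,-0.1,14.5,0,0,0,1],[0,-0.1,15,0,0,0,1],[0,-0.1,15,0,0,0,1]],
])

```text
time_s: 3.75
eef_pos: [0.5111, -0.3468, 0.0311]
eef_rot: [0.0, 0.802, 0.597, 0.0]
wrist_force: [0.3, 0.2, -0.5]
opening: 1.003
```

>>> apply_moves([
  [[0,0,0,0,0,0,0.5],[0,0,0,0,0,0,0.3],[0,0,0,0,0,0,0.2],[0,0,0,0,0,0,0.2],[0,0,0,0,0,0,0.2],[0,0,0,0,0,0,0.2],[0,0,0,0,0,0,0.2]],
])

```text
time_s: 4.45
eef_pos: [0.5109, -0.3476, 0.0313]
eef_rot: [0.001, 0.802, 0.597, 0.0]
wrist_force: [-0.4, 0.6, 6.1]
opening: 0.388
```

>>> apply_moves([
  [[0,0,-1,0,0,0,0.2],[0,0,-3,0,0,0,0.2],[0,0,-6,0,0,0,0.2],[0,0,-10,0,0,0,0.2],[0,0,-12,0,0,0,0.2],[0,0,-12,0,0,0,0.2]],
])

```text
time_s: 5.05
eef_pos: [0.5121, -0.3486, 0.1546]
eef_rot: [0.004, 0.802, 0.597, 0.001]
wrist_force: [0.4, -0.5, -1.3]
opening: 0.39
```

```bash
python3 -c "
from h import *
c=get_calibration('wrist'); im=camera('wrist'); np.save('w3.npy',im); np.save('w3c.npy',c,allow_pickle=True); save(im,'w3.png')
o=get_obs();print(o['opening'],o['wrist_force'])
goto(.5455,.1117,.15,6)"
```

```text
0.3881977411813486 [ 0.39051348 -0.25984034 -2.12288314]
 now [ 0.511  -0.3476  0.152 ] shift cm [44.98 -9.92  0.1 ] rot [ 0.003  0.002 -0.397] t 5.1
```

View pics/w3.png

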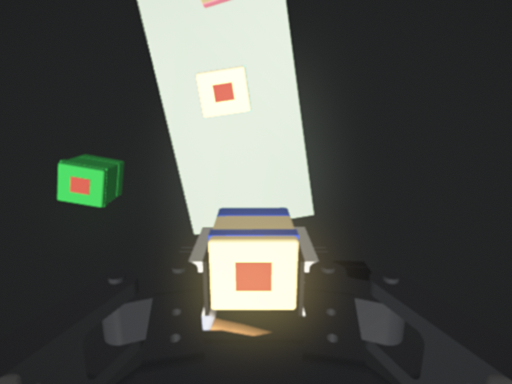

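The block is held upright and square, its top face at (209–298, 238–310). I'll measure where it sits in the grip.

Run:
```python
from h import *
c=np.load('w3c.npy',allow_pickle=True).item()
o=get_obs();q=np.array(o["eef_rot"]);R=Ro.from_quat(q[[1,2,3,0]]);p=np.array(o["eef_pos"]);print(p)
for u,v in((209,238),(298,238),(298,310),(209,310),(253.5,270)):
    X=onz(c,u,v,p[2]+.0127); print(np.round(R.inv().apply(X-p)*1000,1))
```

```text
[ 0.5110172  -0.34762135  0.15200671]
[ 16.1 -15.4 -12.8]
[ 16.   17.9 -12.7]
[-14.9  19.  -12.6]
[-14.7 -16.4 -12.7]
[  2.8   1.2 -12.7]
```

>>> apply_moves([
  [[44.8,-9.9,0,0,0,-0.397,0.2],[44.8,-9.9,0,0,0,-0.397,0.2],[44.8,-9.9,0,0,0,-0.397,0.2],[44.8,-9.9,0,0,0,-0.397,0.2],[44.8,-9.9,0,0,0,-0.397,0.2],[44.8,-9.9,0,0,0,-0.397,0.2],[44.8,-9.9,0,0,0,-0.397,0.2],[44.8,-9.9,0,0,0,-0.397,0.2]],
])

```text
time_s: 5.9
eef_pos: [0.5385, 0.054, 0.1482]
eef_rot: [-0.001, 0.669, 0.743, -0.001]
wrist_force: [0.2, -0.4, -1.8]
opening: 0.39
```

>>> apply_moves([
  [[0,0,0,0,0,0,0.2],[0,0,0,0,0,0,0.2]],
])

```text
time_s: 6.1
eef_pos: [0.5387, 0.0533, 0.1484]
eef_rot: [-0.001, 0.668, 0.744, -0.001]
wrist_force: [-0.3, -1.1, -0.7]
opening: 0.389
```

```bash
python3 -c "
from h import *
goto(.5457,.1097,.10,6)"
```

```text
now [0.5387 0.0533 0.1484] shift cm [5.53 1.32 4.83] rot [-0.004 -0.     0.004] t 6.1
```

>>> apply_moves([
  [[3,0.7,0,-0.004,0,0.004,0.2],[5.5,1.3,1,-0.004,0,0.004,0.2],[5.5,1.3,4,-0.004,0,0.004,0.2],[5.5,1.3,4.8,-0.004,0,0.004,0.2],[5.5,1.3,4.8,-0.004,0,0.004,0.2],[5.5,1.3,4.8,-0.004,0,0.004,0.2]],
])

```text
time_s: 6.7
eef_pos: [0.5476, 0.1067, 0.1025]
eef_rot: [0.001, 0.671, 0.741, 0.001]
wrist_force: [-0.1, -0.2, -0.8]
opening: 0.39
```

```bash
python3 -c "
from h import *
c=get_calibration('wrist'); im=camera('wrist'); np.save('w4.npy',im); np.save('w4c.npy',c,allow_pickle=True); save(cv2.resize(im,(800,600)),'w4.png')
goto(.5457,.1097,.038,6)"
```

```text
now [0.548  0.1069 0.1031] shift cm [ 0.31 -0.24  6.51] rot [ 0.005  0.    -0.005] t 6.75
```

View pics/w4.png

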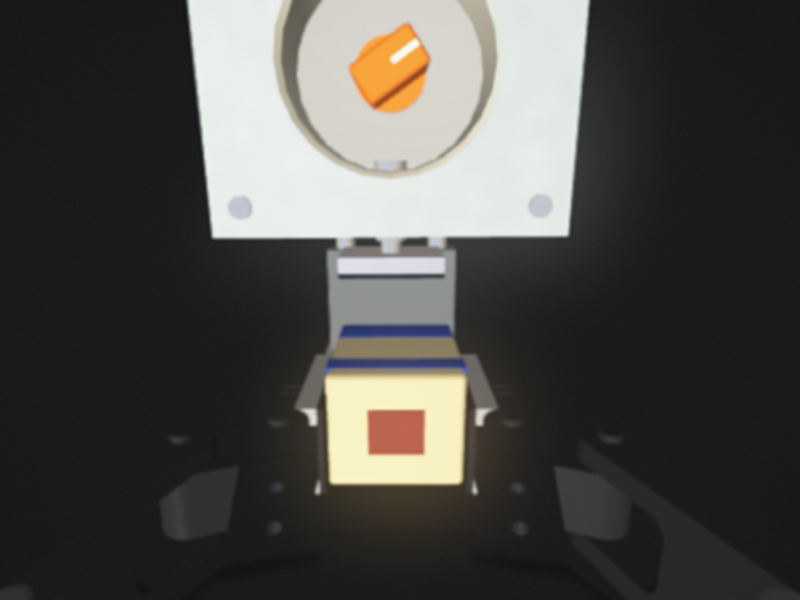

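Closer view: the housing's −y corners are at (212,238) and (570,237), the jaw's front-top edge is at row 274 over columns 337–446, and the block is still square in the grip. I'll re-measure the seat from here.

Run:
```python
from h import *
c=np.load('w4c.npy',allow_pickle=True).item(); k=512/800
P=lambda u,v,z:onz(c,u*k,v*k,z)[:2]
A=P(212,238,.055);B=P(570,237,.055);x=(B-A)/np.linalg.norm(B-A);y=np.array([-x[1],x[0]]);K=(A+B)/2+.055*y
print(np.linalg.norm(B-A),np.degrees(np.arctan2(x[1],x[0])),K)
for p in((337,275),(446,275)):
  q=P(*p,.04);print((q-K)@x*1e3,(q-K)@y*1e3)
for p in((328,250),(456,250)):
  q=P(*p,.01);print((q-K)@x*1e3,(q-K)@y*1e3)
S=K-.09*y;print("spot",S)
T=S-.002*y
goto(*T,.038,np.degrees(np.arctan2(x[1],x[0])))
p=get_obs()['eef_pos']
for u,v in((325,373),(466,373),(463,485),(329,485)):
  q=P(u,v,p[2]+.0127);print((q-S)@x*1e3,(q-S)@y*1e3)
```

```text
0.12037067691073491 5.7977847805533695 [0.53664003 0.20148813]
-20.421504576343036 -71.19520543194062
20.363074053740746 -71.32109422973822
-27.38808585531824 -66.92997434383527
27.541323570064588 -67.08946893224154
spot [0.54573164 0.11194851]
 now [0.548  0.1069 0.1031] shift cm [ 0.33 -0.21  6.51] rot [ 0.005  0.    -0.002] t 6.75
-15.191724347151377 12.46854620551907
17.60864162875738 12.34358341489024
17.8264159149787 -17.509623842972037
-15.304358037192447 -17.35411040610082
```

>>> apply_moves([
  [[0.2,-0.15,2,0.004,0,0,0.2],[0.2,-0.15,4,0.004,0,0,0.2],[0.2,-0.15,5.2,0.004,0,0,0.2],[0.2,-0.15,5.9,0.004,0,0,0.2],[0.2,-0.15,6.3,0.004,0,0,0.2],[0.2,-0.15,6.4,0.004,0,0,0.2],[0.2,-0.15,6.4,0.004,0,0,0.2]],
])

```text
time_s: 7.45
eef_pos: [0.5464, 0.1098, 0.0388]
eef_rot: [0.0, 0.671, 0.742, 0.0]
wrist_force: [0.3, -0.8, 0.0]
opening: 0.39
```

```bash
python3 -c "
from h import *
o=get_obs();print(o['wrist_force'],o['torque']);goto(.5457,.1097,.0375,6)"
```

```text
[ 0.30323944 -0.84945694  0.00726838] [ 0.02448389 -0.01836292 -0.0133159 ]
 now [0.5464 0.1098 0.0388] shift cm [ 0.   -0.07  0.13] rot [ 0.001  0.    -0.004] t 7.45
```

>>> apply_moves([
  [[0,0,0.1,0,0,0,0.2],[0,0,0.15,0,0,0,0.2],[0,0,0.15,0,0,0,0.2]],
])

```text
time_s: 7.75
eef_pos: [0.5463, 0.1098, 0.0373]
eef_rot: [0.0, 0.671, 0.742, 0.0]
wrist_force: [-0.0, 0.2, 1.3]
opening: 0.388
```

>>> apply_moves([
  [[0,0,0,0,0,0,0.45],[0,0,0,0,0,0,0.6],[0,0,0,0,0,0,0.7],[0,0,0,0,0,0,0.7],[0,0,-3,0,0,0,0.7],[0,0,-7,0,0,0,0.7],[0,0,-10,0,0,0,0.7],[0,0,-10,0,0,0,0.7]],
])

```text
time_s: 8.55
eef_pos: [0.5493, 0.1099, 0.1418]
eef_rot: [0.003, 0.67, 0.742, 0.003]
wrist_force: [0.3, 0.1, -0.1]
opening: 0.698
```

```bash
python3 -c "
from h import *
c=get_calibration('wrist'); im=camera('wrist'); np.save('w5.npy',im); np.save('w5c.npy',c,allow_pickle=True); save(cv2.resize(im,(800,600)),'w5.png')
K=(.5366,.2012)
goto(*K,.15,5.9+34.4+90)"
```

```text
now [0.5477 0.1098 0.1394] shift cm [ 9.2  -0.18 -1.07] rot [ 2.000e-03  6.000e-03 -2.173e+00] t 8.6
```

View pics/w5.png

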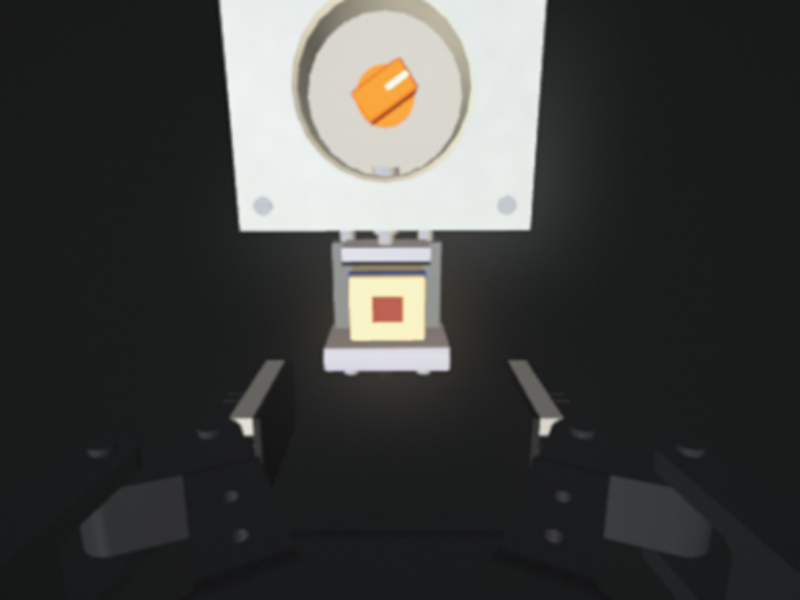

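The block stands upright in the seat, its top face at (349–426, 274–341), clear of the jaw (row 262) and the wall (front-top edge at row 347). The knob's white line runs from (387,87) to (408,74).

Run:
```python
from h import *
c=np.load('w5c.npy',allow_pickle=True).item(); k=512/800
P=lambda u,v,z:onz(c,u*k,v*k,z)[:2]
A=P(239,231,.055);B=P(531.5,230.5,.055);x=(B-A)/np.linalg.norm(B-A);y=np.array([-x[1],x[0]]);K=(A+B)/2+.055*y
print(np.linalg.norm(B-A),np.degrees(np.arctan2(x[1],x[0])),K)
f=lambda n,u,v,z:print(n,np.round([(P(u,v,z)-K)@x*1e3,(P(u,v,z)-K)@y*1e3],1))
for p in((324,347),(449,347)):f("wall",*p,.04)
for p in((341,262),(431,262)):f("jaw",*p,.04)
for p in((349,275),(426,274),(425,341),(351,341)):f("blk",*p,.05)
for p in((387,87),(408,74),(351,92),(401,58)):f("knob",*p,.049)
```

```text
0.12076872895610499 5.812848266198097 [0.53655307 0.20137745]
wall [ -29.5 -111.7]
wall [  29.4 -112. ]
jaw [-20.4 -71. ]
jaw [ 20.2 -71.1]
blk [-16.  -74.8]
blk [ 17.3 -74.4]
blk [  17.3 -105.3]
blk [ -15.9 -105.1]
knob [0.8 1. ]
knob [9.1 5.7]
knob [-13.5  -0.9]
knob [ 6.3 11.4]
```

>>> apply_moves([
  [[9.2,-0.2,-1,0,0,-2.17,0.7],[9.2,-0.2,-1,0,0,-2.17,0.5],[9.2,-0.2,-1,0,0,-2.17,0.3],[9.2,-0.2,-1,0,0,-2.17,0.3],[9.2,-0.2,-1,0,0,-2.17,0.3],[9.2,-0.2,-1,0,0,-2.17,0.3],[9.2,-0.2,-1,0,0,-2.17,0.3],[9.2,-0.2,-1,0,0,-2.17,0.3]],
])

```text
time_s: 9.4
eef_pos: [0.5335, 0.201, 0.1448]
eef_rot: [-0.002, 0.131, 0.991, -0.0]
wrist_force: [-0.2, 0.2, -0.1]
opening: 0.301
```

```bash
python3 -c "
from h import *
goto(.5365,.2013,.12,130.2);print(get_obs()['q'])"
```

```text
now [0.5335 0.201  0.1448] shift cm [-0.29  0.12  2.48] rot [ 0.    -0.003 -0.965] t 9.4
[ 1.52104945e-01  2.87930126e-01  1.70506755e+00 -5.82304914e-06
  1.15176143e+00 -1.15503815e+00]
```

>>> apply_moves([
  [[-0.3,0.12,2.5,0,-0.003,-0.965,0.3],[-0.3,0.12,2.5,0,-0.003,-0.965,0.3],[-0.3,0.12,2.5,0,-0.003,-0.965,0.3],[-0.3,0.12,2.5,0,-0.003,-0.965,0.3],[-0.3,0.12,2.5,0,-0.003,-0.965,0.3],[-0.3,0.12,2.5,0,-0.003,-0.965,0.3],[-0.3,0.12,2.5,0,-0.003,-0.965,0.3],[-0.3,0.12,2.5,0,-0.003,-0.965,0.3]],
])

```text
time_s: 10.2
eef_pos: [0.5367, 0.2013, 0.12]
eef_rot: [0.0, -0.341, 0.94, 0.0]
wrist_force: [0.3, 0.4, -0.8]
opening: 0.301
```

```bash
python3 -c "
from h import *
c=get_calibration('wrist'); im=camera('wrist'); np.save('w6.npy',im); np.save('w6c.npy',c,allow_pickle=True); save(cv2.resize(im,(800,600)),'w6.png')
goto(.5365,.2013,.047,130.2)"
```

```text
now [0.5369 0.2013 0.1203] shift cm [0.03 0.02 7.33] rot [-0.     0.    -0.008] t 10.25
```

View pics/w6.png

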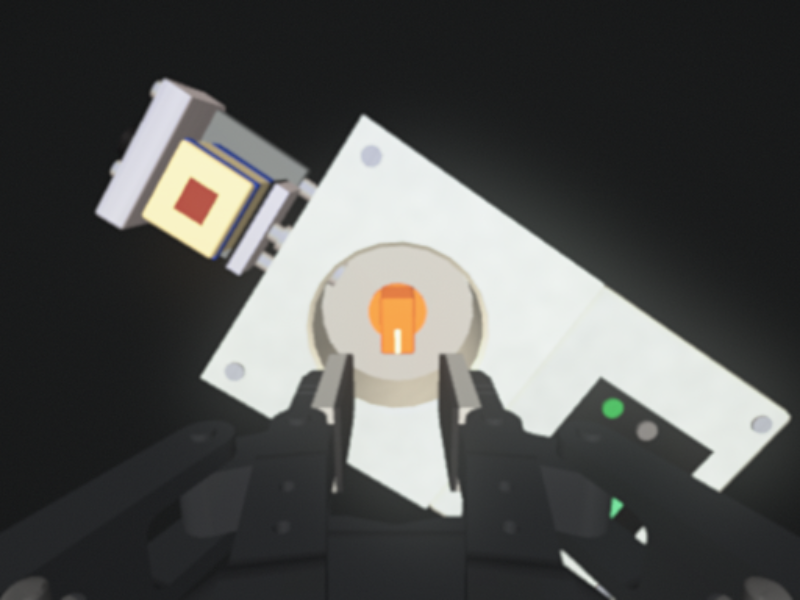

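Fingers (353 and 441) straddle the knob (centre column 397), which is aligned with the tool. I'm descending.

>>> apply_moves([
  [[0,0,2,0,0,0,0.3],[0,0,4,0,0,0,0.3],[0,0,5,0,0,0,0.3],[0,0,6,0,0,0,0.3],[0,0,6.8,0,0,0,0.3],[0,0,7.2,0,0,0,0.3],[0,0,7.2,0,0,0,0.3]],
])

```text
time_s: 10.95
eef_pos: [0.5379, 0.2015, 0.0494]
eef_rot: [0.001, -0.341, 0.94, -0.0]
wrist_force: [-0.2, 0.2, -1.1]
opening: 0.295
```

>>> apply_moves([
  [[0,0,0,0,0,0,0.1],[0,0,0,0,0,0,0.0],[0,0,0,0,0,0,0.0],[0,0,0,0,0,0,0.0],[0,0,0,0,0,0,0.0]],
])

```text
time_s: 11.45
eef_pos: [0.5376, 0.2025, 0.0504]
eef_rot: [0.001, -0.341, 0.94, 0.0]
wrist_force: [-3.7, 4.5, 2.8]
opening: 0.147
```

```bash
cat >> h.py <<'E'
def st():
    o=get_obs();q=np.array(o["eef_rot"]);Y=Ro.from_quat(q[[1,2,3,0]]).apply([0,1,0])
    print("t",round(float(o["time_s"]),2),"yaw",np.round(np.degrees(np.arctan2(Y[1],Y[0])),2),"F",np.round(o["wrist_force"],2),"T",np.round(o["torque"],3),"q6",round(o["q"][5],3),"p",np.round(o["eef_pos"],4),"op",round(float(o["opening"]),3))
E
python3 -c "
from h import *
st()"
```

```text
t 11.45 yaw 129.86 F [-3.72  4.51  2.81] T [0.611 0.555 0.196] q6 -2.114 p [0.5376 0.2025 0.0504] op 0.147
```

>>> apply_moves([
  [[0,0.1,0,0,0,0,0.0],[0,0.1,0,0,0,0,0.0]],
])

```text
time_s: 11.65
eef_pos: [0.5375, 0.2026, 0.0504]
eef_rot: [0.002, -0.341, 0.94, -0.0]
wrist_force: [-2.2, 2.1, 3.3]
opening: 0.151
```

```bash
python3 -c "
from h import *
st()"
```

```text
t 11.65 yaw 129.86 F [-2.24  2.11  3.28] T [0.256 0.427 0.243] q6 -2.113 p [0.5375 0.2026 0.0504] op 0.151
```

>>> apply_moves([
  [[0,0,0,0,0,0.1,0.0],[0,0,0,0,0,0.2,0.0],[0,0,0,0,0,0.3,0.0],[0,0,0,0,0,0.4,0.0],[0,0,0,0,0,0.5,0.0],[0,0,0,0,0,0.6,0.0],[0,0,0,0,0,0.6,0.0]],
])

```text
time_s: 12.35
eef_pos: [0.5379, 0.2017, 0.0504]
eef_rot: [0.002, -0.047, 0.999, -0.0]
wrist_force: [-1.8, -4.5, 4.5]
opening: 0.151
```

```bash
python3 -c "
from h import *
st()"
```

```text
t 12.35 yaw 95.39 F [-1.8  -4.55  4.51] T [-0.64   0.36  -0.269] q6 -1.512 p [0.5379 0.2017 0.0504] op 0.151
```

>>> apply_moves([
  [[0,0,0,0,0,0.1,0.0],[0,0,0,0,0,0.2,0.0],[0,0,0,0,0,0.2,0.0]],
])

```text
time_s: 12.65
eef_pos: [0.5379, 0.2014, 0.0504]
eef_rot: [0.002, 0.052, 0.999, -0.0]
wrist_force: [-2.0, -4.4, 5.6]
opening: 0.143
```

```bash
python3 -c "
from h import *
st()"
```

```text
t 12.65 yaw 84.0 F [-1.97 -4.44  5.59] T [-0.935  0.405 -0.15 ] q6 -1.313 p [0.5379 0.2014 0.0504] op 0.143
```

>>> apply_moves([
  [[0,0,0,0,0,0.05,0.0],[0,0,0,0,0,0.1,0.0],[0,0,0,0,0,0.1,0.0]],
])

```text
time_s: 12.95
eef_pos: [0.5378, 0.2012, 0.0504]
eef_rot: [0.002, 0.101, 0.995, -0.0]
wrist_force: [-2.1, -5.8, 5.2]
opening: 0.144
```

```bash
python3 -c "
from h import *
st()"
```

```text
t 12.95 yaw 78.37 F [-2.1  -5.83  5.21] T [-1.013  0.427  0.059] q6 -1.215 p [0.5378 0.2012 0.0504] op 0.144
```

>>> apply_moves([
  [[0,0,0,0,0,0.05,0.0],[0,0,0,0,0,0.1,0.0],[0,0,0,0,0,0.1,0.0]],
])

```text
time_s: 13.25
eef_pos: [0.5378, 0.201, 0.0504]
eef_rot: [0.002, 0.151, 0.989, -0.0]
wrist_force: [-2.0, -5.9, 5.8]
opening: 0.147
```

```bash
python3 -c "
from h import *
st()"
```

```text
t 13.25 yaw 72.65 F [-2.01 -5.89  5.77] T [-1.175  0.54   0.106] q6 -1.115 p [0.5378 0.201  0.0504] op 0.147
```

View image.

```bash
python3 -c "
from h import *
c=get_calibration('wrist'); im=camera('wrist'); np.save('w7.npy',im); np.save('w7c.npy',c,allow_pickle=True); save(cv2.resize(im,(800,600)),'w7.png');st()"
```

```text
t 13.3 yaw 72.7 F [-2.32 -6.06  5.64] T [-1.158  0.465  0.139] q6 -1.116 p [0.5378 0.201  0.0504] op 0.147
```

View pics/w7.png

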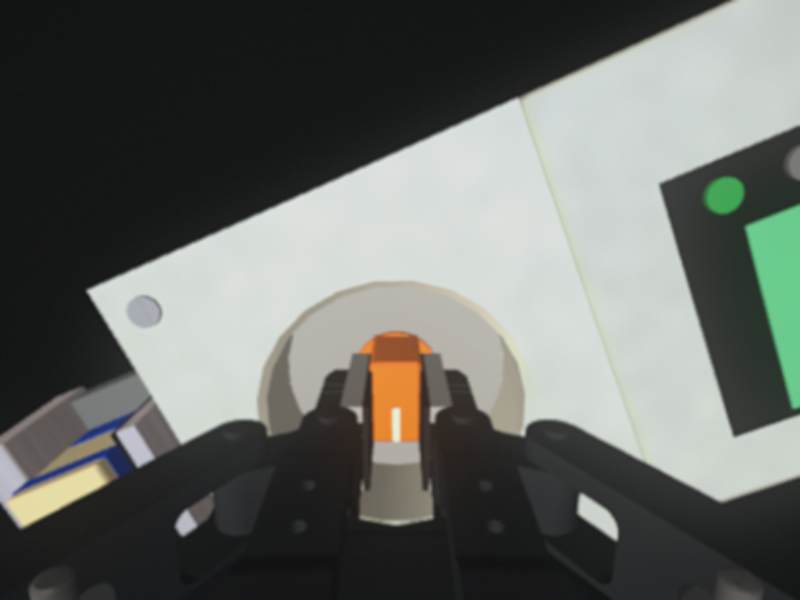

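The knob is held square between the fingers (bar at columns 372–418, white line straight), so it has followed the tool to about 1.0 rad. The camera gap of about 10.8 mm puts contact at about 0.90 rad and 12 N at about 1.17 rad.

>>> apply_moves([
  [[0,0,0,0,0,0.03,0.0],[0,0,0,0,0,0.06,0.0],[0,0,0,0,0,0.09,0.0],[0,0,0,0,0,0.09,0.0]],
])

```text
time_s: 13.7
eef_pos: [0.5377, 0.2009, 0.0504]
eef_rot: [0.002, 0.195, 0.981, -0.001]
wrist_force: [-3.0, -6.7, 5.4]
opening: 0.143
```

```bash
python3 -c "
from h import *
st()"
```

```text
t 13.7 yaw 67.54 F [-3.03 -6.67  5.4 ] T [-1.197  0.568  0.242] q6 -1.025 p [0.5377 0.2009 0.0504] op 0.143
```

>>> apply_moves([
  [[0,0,0,0,0,0.03,0.0],[0,0,0,0,0,0.06,0.0],[0,0,0,0,0,0.08,0.0],[0,0,0,0,0,0.08,0.0]],
])

```text
time_s: 14.1
eef_pos: [0.5377, 0.2008, 0.0504]
eef_rot: [0.002, 0.234, 0.972, -0.001]
wrist_force: [-2.7, -7.3, 6.1]
opening: 0.146
```

```bash
python3 -c "
from h import *
st()"
```

```text
t 14.1 yaw 62.98 F [-2.75 -7.34  6.1 ] T [-1.319  0.618  0.348] q6 -0.946 p [0.5377 0.2008 0.0504] op 0.146
```

>>> apply_moves([
  [[0,0,0,0,0,0.02,0.0]],
])

```text
time_s: 14.2
eef_pos: [0.5376, 0.2008, 0.0504]
eef_rot: [0.002, 0.243, 0.97, -0.001]
wrist_force: [-3.5, -8.1, 5.1]
opening: 0.147
```

```bash
python3 -c "
from h import *
st()"
```

```text
t 14.2 yaw 61.86 F [-3.45 -8.1   5.09] T [-1.291  0.592  0.466] q6 -0.926 p [0.5376 0.2008 0.0504] op 0.147
```

>>> apply_moves([
  [[0,0,0,0,0,-0.02,0.0]],
])

```text
time_s: 14.3
eef_pos: [0.5377, 0.2008, 0.0504]
eef_rot: [0.002, 0.234, 0.972, -0.001]
wrist_force: [-2.7, -9.0, 6.1]
opening: 0.148
```

```bash
python3 -c "
from h import *
st()
for i in range(4): camera('top'); st()"
```

```text
t 14.3 yaw 62.96 F [-2.72 -8.96  6.06] T [-1.392  0.593 -0.133] q6 -0.946 p [0.5377 0.2008 0.0504] op 0.148
t 14.35 yaw 63.05 F [-2.67 -7.59  6.33] T [-1.337  0.588 -0.   ] q6 -0.947 p [0.5377 0.2008 0.0504] op 0.148
t 14.4 yaw 62.99 F [-3.35 -6.72  5.7 ] T [-1.354  0.583  0.063] q6 -0.946 p [0.5377 0.2008 0.0504] op 0.148
t 14.45 yaw 62.97 F [-3.66 -7.03  6.25] T [-1.3    0.509  0.061] q6 -0.946 p [0.5376 0.2008 0.0503] op 0.15
t 14.5 yaw 62.97 F [-2.91 -6.68  6.89] T [-1.353  0.61   0.059] q6 -0.946 p [0.5377 0.2008 0.0503] op 0.148
```

Forward and backward torques (+0.47 and −0.13 N m) average to a spring share of about 0.167 N m, or about 14 N at the peak. Geometry gives 12 to 13 N, so the two agree. I'll release the knob and retreat.

>>> apply_moves([
  [[0,0,0,0,0,0,0.2],[0,0,0,0,0,0,0.3],[0,0,0,0,0,0,0.3],[0,0,0,0,0,0,0.3],[0,0,-2,0,0,0,0.3],[0,0,-5,0,0,0,0.3],[0,0,-9,0,0,0,0.3],[0,0,-10,0,0,0,0.3]],
])

```text
time_s: 15.3
eef_pos: [0.5398, 0.2029, 0.1545]
eef_rot: [0.005, 0.235, 0.972, 0.002]
wrist_force: [-0.0, 0.3, 0.8]
opening: 0.302
```

```bash
python3 -c "
from h import *
st();goto(.53,.10,.2,6)"
```

```text
t 15.3 yaw 62.84 F [-0.    0.3   0.82] T [ 0.013 -0.039 -0.043] q6 -0.943 p [0.5398 0.2029 0.1545] op 0.302
 now [0.5398 0.2029 0.1545] shift cm [-3.86 -9.58 -4.58] rot [0.01  0.004 0.992] t 15.3
```

>>> apply_moves([
  [[-3.9,-9.6,-4.5,0.01,0.004,0.992,0.3],[-3.9,-9.6,-4.5,0.01,0.004,0.992,0.3],[-3.9,-9.6,-4.5,0.01,0.004,0.992,0.3],[-3.9,-9.6,-4.5,0.01,0.004,0.992,0.3],[-3.9,-9.6,-4.5,0.01,0.004,0.992,0.3],[-3.9,-9.6,-4.5,0.01,0.004,0.992,0.3],[-3.9,-9.6,-4.5,0.01,0.004,0.992,0.3],[-3.9,-9.6,-4.5,0.01,0.004,0.992,0.3]],
])

```text
time_s: 16.1
eef_pos: [0.5276, 0.0991, 0.1942]
eef_rot: [-0.002, 0.67, 0.743, -0.003]
wrist_force: [-0.5, -1.0, 1.2]
opening: 0.299
```

```bash
python3 -c "
from h import *
st()
c=get_calibration('wrist'); im=camera('wrist'); np.save('w8.npy',im); np.save('w8c.npy',c,allow_pickle=True); save(cv2.resize(im[:260,100:420],(800,650))[:600],'w8.png')"
```

```text
t 16.1 yaw 5.94 F [-0.53 -0.98  1.22] T [ 0.058 -0.026  0.021] q6 -0.138 p [0.5276 0.0991 0.1942] op 0.299
```

View pics/w8.png

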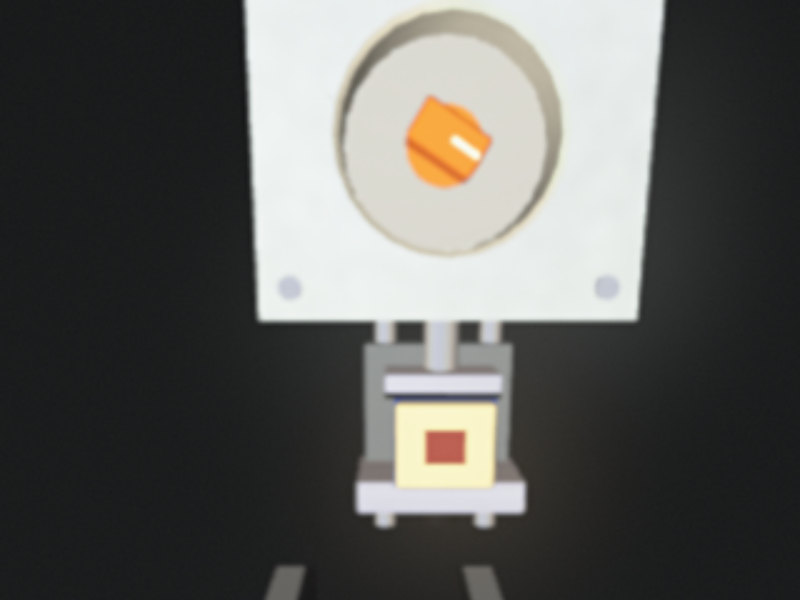

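The block is upright against the wall, its top at (396–496, 403–489) with the jaw on it. The knob's edges run (431,96)–(492,141) and (407,143)–(467,182). Last check is the angles.

Run:
```python
from h import *
c=np.load('w8c.npy',allow_pickle=True).item()
P=lambda u,v,z:onz(c,100+u/2.5,v/2.5,z)[:2]
A=P(258,320.5,.055);B=P(638,320.5,.055);x=(B-A)/np.linalg.norm(B-A);y=np.array([-x[1],x[0]]);K=(A+B)/2+.055*y
print(np.linalg.norm(B-A),np.degrees(np.arctan2(x[1],x[0])),K)
g=lambda u,v,z:np.array([(P(u,v,z)-K)@x,(P(u,v,z)-K)@y])*1e3
for a,b in(((431,96),(492,141)),((407,143),(467,182)),((452,138),(478,157))):
    d=g(*b,.049)-g(*a,.049); print("knob angle",.6-np.arctan2(d[1],d[0]),np.linalg.norm(d))
for n,u,v,z in(("jaw",385,391,.04),("jaw",502,391,.04),("wall",357,482,.04),("wall",525,482,.04),("blk",396,403,.05),("blk",496,403,.05),("blk",494,489,.05),("blk",397,488,.05)):print(n,g(u,v,z).round(1))
t=np.load("top0.npy").astype(int);d=np.abs(camera("top").astype(int)-t).max(2)>50
for n,(u,v) in dict(pink=(321,205),teal=(346,212),beaker=(94,247),jar=(299,127),brush=(408,241),dish=(95,195)).items():print(n,d[v-12:v+12,u-12:u+12].sum())
```

```text
0.12056622826382996 5.909755779281802 [0.53642131 0.20128425]
knob angle 1.1895673627883947 22.75017045580254
knob angle 1.141575904914814 21.873249736048447
knob angle 1.189292856320006 9.790623101683938
jaw [-19.9 -80. ]
jaw [ 20.3 -79.9]
wall [ -29.8 -112.5]
wall [  29.7 -112.4]
blk [-16.2 -82.4]
blk [ 17.1 -82.3]
blk [  17.5 -112.1]
blk [ -15.7 -111.8]
pink 0
teal 0
beaker 0
jar 0
brush 0
dish 0
```

The checks disagree. The jaw's metal edge moved only about 9 mm, and about 2.3 mm of dark rubber lies between it and the block, so contact came earlier than I assumed. The force could be 17 to 20 N, so I'm re-measuring the jaw travel with edge profiles.

Run:
```python
from h import *
def prof(w,xs,cl,name):
    im=np.load(w+'.npy').astype(float).mean(2);c=np.load(w+'c.npy',allow_pickle=True).item()
    K=np.array([.5365,.2013]);a=np.radians(5.85);x=np.array([np.cos(a),np.sin(a)]);y=np.array([-x[1],x[0]])
    u0=np.mean(xs); 
    # refer to housing edge, to cancel pose error
    rows=range(*cl); p=im[cl[0]:cl[1],xs[0]:xs[1]].mean(1)
    print(name,w); print([(r,int(v),[round(float((onz(c,u0,r,z)[:2]-K)@y)*1e3,1) for z in(.055,.04,.05)]) for r,v in zip(rows,p)])
prof('w5',(240,255),(144,180),'jaw')
prof('w8',(270,285),(124,166),'jaw')
prof('w5',(160,200),(143,152),'housing'); prof('w8',(215,250),(123,133),'housing')
```

```text
jaw w5
[(144, 235, [-52.5, -54.4, -53.1]), (145, 235, [-53.1, -55.1, -53.8]), (146, 232, [-53.8, -55.8, -54.4]), (147, 217, [-54.4, -56.4, -55.1]), (148, 194, [-55.1, -57.1, -55.8]), (149, 178, [-55.7, -57.8, -56.4]), (150, 162, [-56.4, -58.5, -57.1]), (151, 153, [-57.0, -59.2, -57.8]), (152, 156, [-57.7, -59.9, -58.4]), (153, 163, [-58.3, -60.6, -59.1]), (154, 167, [-59.0, -61.3, -59.8]), (155, 163, [-59.6, -62.0, -60.4]), (156, 148, [-60.3, -62.7, -61.1]), (157, 139, [-60.9, -63.4, -61.8]), (158, 171, [-61.6, -64.1, -62.4]), (159, 217, [-62.3, -64.8, -63.1]), (160, 227, [-62.9, -65.5, -63.8]), (161, 226, [-63.6, -66.2, -64.5]), (162, 226, [-64.2, -67.0, -65.1]), (163, 226, [-64.9, -67.7, -65.8]), (164, 227, [-65.6, -68.4, -66.5]), (165, 228, [-66.2, -69.1, -67.2]), (166, 209, [-66.9, -69.8, -67.9]), (167, 142, [-67.6, -70.5, -68.6]), (168, 79, [-68.2, -71.2, -69.2]), (169, 84, [-68.9, -72.0, -69.9]), (170, 116, [-69.6, -72.7, -70.6]), (171, 126, [-70.3, -73.4, -71.3]), (172, 120, [-70.9, -74.1, -72.0]), (173, 102, [-71.6, -74.8, -72.7]), (174, 93, [-72.3, -75.6, -73.4]), (175, 113,
[... 1622 characters left out ...]
6, -87.5, -85.6])]
housing w5
[(143, 236, [-51.8, -53.6, -52.4]), (144, 237, [-52.4, -54.3, -53.1]), (145, 237, [-53.1, -55.0, -53.7]), (146, 232, [-53.7, -55.7, -54.4]), (147, 188, [-54.4, -56.4, -55.0]), (148, 110, [-55.0, -57.1, -55.7]), (149, 49, [-55.7, -57.7, -56.4]), (150, 40, [-56.3, -58.4, -57.0]), (151, 43, [-56.9, -59.1, -57.7])]
housing w8
[(123, 238, [-51.0, -51.9, -51.3]), (124, 238, [-51.7, -52.7, -52.0]), (125, 239, [-52.5, -53.5, -52.8]), (126, 240, [-53.3, -54.3, -53.6]), (127, 226, [-54.1, -55.2, -54.4]), (128, 149, [-54.9, -56.0, -55.2]), (129, 69, [-55.6, -56.8, -56.0]), (130, 44, [-56.4, -57.6, -56.8]), (131, 46, [-57.2, -58.5, -57.6]), (132, 47, [-58.0, -59.3, -58.4])]
```

The edge profiles give 9.7 mm of jaw travel to contact, so contact was at about 0.81 rad. With the knob at about 1.17 rad that means about 16 N, which is too close to the 18 N limit. I'll re-grip and back off about 0.1 rad.

```bash
python3 -c "
from h import *
goto(.537,.2005,.13,63)"
```

```text
now [0.5276 0.0991 0.1943] shift cm [9.99 2.07 6.41] rot [-0.008 -0.003 -0.993] t 16.2
```

>>> apply_moves([
  [[10,2.07,6,-0.008,-0.003,-0.993,0.3],[10,2.07,6,-0.008,-0.003,-0.993,0.3],[10,2.07,6,-0.008,-0.003,-0.993,0.3],[10,2.07,6,-0.008,-0.003,-0.993,0.3],[10,2.07,6,-0.008,-0.003,-0.993,0.3],[10,2.07,6,-0.008,-0.003,-0.993,0.3],[10,2.07,6,-0.008,-0.003,-0.993,0.3],[10,2.07,6,-0.008,-0.003,-0.993,0.3]],
])

```text
time_s: 17.0
eef_pos: [0.5375, 0.2006, 0.1342]
eef_rot: [0.0, 0.233, 0.972, 0.0]
wrist_force: [-0.4, -0.2, 0.1]
opening: 0.302
```

```bash
python3 -c "
from h import *
goto(.537,.2005,.05,63);st()"
```

```text
now [0.5375 0.2006 0.1342] shift cm [ 0.04 -0.04  8.42] rot [0. 0. 0.] t 17.0
t 17.0 yaw 63.02 F [-0.35 -0.16  0.14] T [-0.025 -0.026  0.057] q6 -0.95 p [0.5375 0.2006 0.1342] op 0.302
```

>>> apply_moves([
  [[0,-0.04,3,0,0,0,0.3],[0,-0.04,5,0,0,0,0.3],[0,-0.04,6.5,0,0,0,0.3],[0,-0.04,7.5,0,0,0,0.3],[0,-0.04,8.1,0,0,0,0.3],[0,-0.04,8.4,0,0,0,0.3],[0,-0.04,8.4,0,0,0,0.3]],
])

```text
time_s: 17.7
eef_pos: [0.5377, 0.2003, 0.0506]
eef_rot: [0.0, 0.235, 0.972, 0.0]
wrist_force: [0.5, 0.6, -0.0]
opening: 0.295
```

>>> apply_moves([
  [[0,0,0,0,0,0,0.2],[0,0,0,0,0,0,0.1],[0,0,0,0,0,0,0],[0,0,0,0,0,0,0],[0,0,0,0,0,0,0]],
])

```text
time_s: 18.2
eef_pos: [0.5381, 0.2004, 0.0514]
eef_rot: [0.001, 0.235, 0.972, 0.001]
wrist_force: [-0.2, 0.9, 5.4]
opening: 0.146
```

```bash
python3 -c "
from h import *
st()"
```

```text
t 18.2 yaw 62.87 F [-0.23  0.86  5.37] T [0.145 0.159 0.109] q6 -0.948 p [0.5381 0.2004 0.0514] op 0.146
```

>>> apply_moves([
  [[0,0,0,0,0,-0.03,0],[0,0,0,0,0,-0.06,0],[0,0,0,0,0,-0.1,0]],
])

```text
time_s: 18.5
eef_pos: [0.5382, 0.2006, 0.0514]
eef_rot: [0.001, 0.185, 0.983, 0.001]
wrist_force: [-0.9, 2.3, 5.2]
opening: 0.146
```

```bash
python3 -c "
from h import *
st()
for i in range(3): camera('top'); st()"
```

```text
t 18.5 yaw 68.63 F [-0.85  2.3   5.21] T [ 0.356  0.084 -0.202] q6 -1.049 p [0.5382 0.2006 0.0514] op 0.146
t 18.55 yaw 68.77 F [-0.57  2.25  5.06] T [ 0.287  0.145 -0.004] q6 -1.051 p [0.5382 0.2006 0.0514] op 0.146
t 18.6 yaw 68.63 F [-0.45  1.29  5.02] T [0.312 0.117 0.134] q6 -1.048 p [0.5382 0.2006 0.0514] op 0.147
t 18.65 yaw 68.59 F [-0.01  1.83  6.  ] T [0.296 0.142 0.072] q6 -1.048 p [0.5382 0.2006 0.0514] op 0.147
```

>>> apply_moves([
  [[0,0,0,0,0,0,0.2],[0,0,0,0,0,0,0.3],[0,0,0,0,0,0,0.3],[0,0,0,0,0,0,0.3],[0,0,-2,0,0,0,0.3],[0,0,-5,0,0,0,0.3],[0,0,-9,0,0,0,0.3],[0,0,-10,0,0,0,0.3]],
])

```text
time_s: 19.45
eef_pos: [0.54, 0.2006, 0.155]
eef_rot: [0.004, 0.186, 0.983, 0.001]
wrist_force: [0.9, -0.1, 0.8]
opening: 0.299
```

```bash
python3 -c "
from h import *
st();goto(.5276,.0991,.1943,6)"
```

```text
t 19.45 yaw 68.58 F [ 0.92 -0.08  0.81] T [ 0.024 -0.013  0.017] q6 -1.048 p [0.54   0.2006 0.155 ] op 0.299
 now [0.54   0.2006 0.155 ] shift cm [-2.58 -9.88 -3.95] rot [0.007 0.004 1.092] t 19.45
```

>>> apply_moves([
  [[-2.6,-9.9,-4,0.007,0.004,1.09,0.3],[-2.6,-9.9,-4,0.007,0.004,1.09,0.3],[-2.6,-9.9,-4,0.007,0.004,1.09,0.3],[-2.6,-9.9,-4,0.007,0.004,1.09,0.3],[-2.6,-9.9,-4,0.007,0.004,1.09,0.3],[-2.6,-9.9,-4,0.007,0.004,1.09,0.3],[-2.6,-9.9,-4,0.007,0.004,1.09,0.3],[-2.6,-9.9,-4,0.007,0.004,1.09,0.3]],
])

```text
time_s: 20.25
eef_pos: [0.525, 0.0984, 0.1897]
eef_rot: [-0.003, 0.67, 0.742, -0.003]
wrist_force: [-0.2, 0.1, 0.5]
opening: 0.299
```

```bash
python3 -c "
from h import *
st();camera('top');camera('top')
c=get_calibration('wrist'); im=camera('wrist'); np.save('w9.npy',im); np.save('w9c.npy',c,allow_pickle=True); save(cv2.resize(im[:260,100:420],(800,650))[:600],'w9.png')"
```

```text
t 20.25 yaw 5.84 F [-0.2   0.09  0.46] T [-0.007 -0.015  0.052] q6 -0.138 p [0.525  0.0984 0.1897] op 0.299
```

View pics/w9.png

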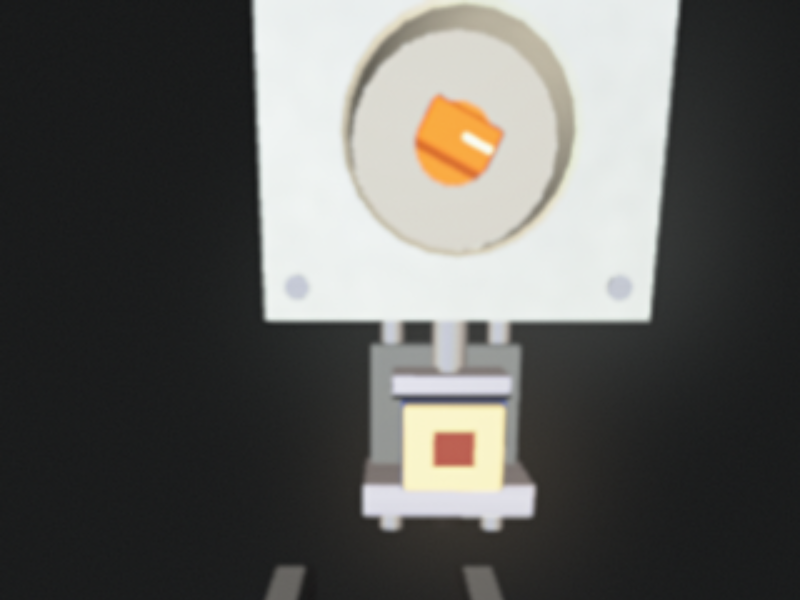

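The block is still upright with the jaw on it. The jaw is at the same place relative to the housing, so it is still in contact. The knob's edges run (440,94)–(504,131) and (416,143)–(477,178), line (463,136)–(491,152).

Run:
```python
from h import *
c=np.load('w9c.npy',allow_pickle=True).item()
P=lambda u,v,z:onz(c,100+u/2.5,v/2.5,z)[:2]
A=P(265,321,.055);B=P(651,320.5,.055);x=(B-A)/np.linalg.norm(B-A);y=np.array([-x[1],x[0]]);K=(A+B)/2+.055*y
g=lambda u,v,z:np.array([(P(u,v,z)-K)@x,(P(u,v,z)-K)@y])*1e3
for a,b in(((440,94),(504,131)),((416,143),(477,178)),((463,136),(491,152))):
    d=g(*b,.049)-g(*a,.049); print("knob angle",.6-np.arctan2(d[1],d[0]))
for n,u,v,z in(("jaw",393,393,.04),("jaw",511,393,.04),("wall",363,485,.04),("blk",403,404,.05),("blk",505,404,.05),("blk",503,491,.05)):print(n,g(u,v,z).round(1))
```

```text
knob angle 1.0848989071825779
knob angle 1.0893177781822525
knob angle 1.0840169184014585
jaw [-20.  -80.2]
jaw [ 19.9 -80.2]
wall [ -30.4 -112.6]
blk [-16.8 -82.2]
blk [ 16.6 -82.2]
blk [  17.1 -111.8]
```

```bash
python3 -c "
from h import *
st();print(hand_in())"
```

```text
t 20.4 yaw 6.19 F [ 0.48  0.7  -0.38] T [0.013 0.038 0.03 ] q6 -0.144 p [0.5251 0.0984 0.1899] op 0.3
the job is handed in; nothing more can be done
None
```

I stood the blue-based block upright in the middle of the seat, let go, turned the knob until the jaw held it against the back wall, and handed in at 20.4 s. `hand_in()` gives no verdict. I could not read the clamp force directly; I put it at about 11–14 N.

- **Correction:** I first turned the knob to about 1.17 rad, having missed the jaw's rubber face when I measured the gap. Checking afterwards, I put the force at about 16 N, though a cruder first estimate said up to 20 N. I gripped the knob again, backed it off about 0.1 rad and let go.
- **Last picture:** The block is upright, with the jaw on one side and the wall on the other. The knob reads about 1.08 rad by camera and about 1.07 rad from the tool's turn. Jaw contact was at about 0.77–0.82 rad.
- **Disagreement:** The wrist torque was noisy. It suggested 14–17 N before the back-off and perhaps only 5–8 N while backing off, so I relied on the camera measurements.
- **Surroundings:** After the first clamping, the top view showed no change at the other two blocks, beaker, jar, brush or dish. I did not repeat that check after the re-grip, which stayed within the clamp area. At hand-in the gripper was clear of everything and the wrist force was near zero.

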